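# Finish the slat stack and hold the drying rack's lid at the vent mark

### The job

On the drying rack, lay the two loose slats from the table across the two that already lie there, square to them and with a gap of at least a slat's width between the two, so that air gets through the stack. Then take the lid by its pull bar, bring it down from its stop until it is in line with the pointer at the side, and finish while still holding it there, so that I can screw on the stay. Do not let the lid fall shut, and leave the pointer and the other things on the table as they are.

Things in the scene. Friction and masses are not known exactly. Their poses are not given: they have to be found in the camera images.
- rack: Drying rack, fixed: grey laminate board 210x220x12 mm, origin at the centre of its underside, x to the hinge side (away from the robot), y left, z up. Hinge axis of the lid: along y at x 95, z 70 mm; posts at its ends. Lower slats lie along x at about y -35 and +35, x -20, tops at z 26. The upper slats' places: along y, centred at about x -55 and +15, y 0, z 33 (mm).
- slat_a: Lower slat on the right (-y) of the rack, already in place: planed light wooden slat, 120x24x14 mm (x along its length, y across its width, z its thickness), about 60 g; origin at its centre
- slat_b: Lower slat on the left (+y) of the rack, already in place: planed light wooden slat, 120x24x14 mm (x along its length, y across its width, z its thickness), about 60 g; origin at its centre
- slat_c: Loose slat lying flat on the table right of the rack: planed light wooden slat, 120x24x14 mm (x along its length, y across its width, z its thickness), about 60 g; origin at its centre
- slat_d: The other loose slat lying flat on the table, farther right: planed light wooden slat, 120x24x14 mm (x along its length, y across its width, z its thickness), about 60 g; origin at its centre
- lid (a joint): Lid angle, rad: 0 = level (shut, 30 mm above the finished stack), pi/2 = upright; starts leaning back on its stop at about 1.78. It turns freely and falls shut if let go below upright. Lid 0.3 kg, plywood 6 mm thick, 150 mm wide, from 12 to 170 mm from the hinge axis.
- lid_bar (a point): Middle of the lid's pull bar: round steel, 10 mm thick, parallel to the hinge axis, 210 mm from it, 40 mm beyond the panel's edge, clear for 78 mm between two brackets; it can turn between pinching fingers. Site x points along the lid to the hinge, y along the bar, z out of the lid's upper face. At lid angle t it is in the rack's frame at x = 95 - 210 cos t, y 0, z = 70 + 210 sin t (mm).
- lid_hinge (a point): Point on the hinge axis in the middle of the lid's width; axes as for the bar.
- pointer (a joint): Angle of the steel pointer, rad, with the zero, axis and sense of the lid's angle: the mark for the lid, between 0.6 and 1.0. Stiff: it takes about 0.6 N m to turn.
- pointer_tip (a point): Tip of the pointer: a flat steel strip 125 mm long and 8 mm wide that turns about the hinge axis, 98 mm right (-y) of the rack's middle, beside a thin aluminium arc with ticks (85 mm radius). Site x points along the strip to the hinge. The lid is at the mark when, seen from the side, it is in line with the strip.
- sanding_block: Bystander, to be left alone: brown sanding block, 64x100x27 mm; origin at the centre of the underside
- masking_tape: Bystander, to be left alone: roll of masking tape, 94 mm across, 24 mm high; origin at the centre of the underside
- wood_offcut: Bystander, to be left alone: beech offcut, 70x100x32 mm; origin at the centre of the underside
- glue_bottle: Bystander, to be left alone: white glue bottle with a red nozzle, 40x39x128 mm, standing; origin at the centre of the underside
- usb_adapter: Bystander, to be left alone: black plastic adapter block, 34x52x26 mm; origin at the centre of the underside
- solder_spool: Bystander, to be left alone: small solder spool, 54 mm across, 31 mm high; origin at the centre of the underside
- flux_tin: Bystander, to be left alone: small round yellow tin, 44 mm across, 20 mm high; origin at the centre of the underside
There are look-alikes about, which are no part of the job. What is shaped like the slat_c but purple is not meant.

How it is judged:
By the outcome, as a careful person would: the job done as asked, in the order asked, and still so for the second after the job is handed in, while the arm keeps its last pose, push and grip.
It also fails if it takes over 72 s, if anything falls off the work surface, if the arm or the gripper's body presses on something with over 40 N, if the wrist force passes 120 N, or if a joint passes its speed limit or range.

### The arm

A 6-joint arm with a two-finger parallel gripper is mounted at the origin on a cart in front of the work surface, level with it; the furniture and walls round the work are solid. World frame = base frame: x ahead of the robot, y to its left, z up, the work surface at z = 0. Lengths are in mm, angles in rad, forces in N, time in s.
With the tool pointing down it reaches from about 275 to 750 mm from the base axis. Payload 10.2 kg.
Tool frame: the origin (TCP) lies midway between the tips of the shut fingers; the grasp point (between the pads) lies 19 mm behind it; z points along the fingers, y is the line along which they close (so a half turn about z gives the same grasp; the last joint's range is limited). The gripper opens to 85 mm and grips with 20 to 120 N. Pads are 22 mm wide; open, the fingers measure 114 mm over their backs; the gripper's body (76 mm by 85 mm) begins 54 mm behind the grasp point. The pads swing forward as they close: fully open they stand 13 mm farther back than shut.
Start: joints at [-0.223, 0.313, 1.498, -0, 1.331, -0.223], TCP at [525.006, -0.013, 231.294] pointing down, gripper open.
Joint ranges: [-2.94, 2.94], [-0.97, 2.17], [0.19, 2.56], [-1.23, 4.37], [0.02, 3.11], [-2.88, 2.88]. Speed limits (rad/s): [2.39, 2.39, 3.01, 3.14, 3.14, 3.14].

### API

Orientations are given as a unit quaternion [x, y, z, w].
In Python, from bench import bot gives the robot as it stands. The module is installed in compiled form; this text tells all that it offers. Calls block until the motion is done:
- bot.goto(position, orientation): joint-space move of the TCP to a pose.
- bot.move_l(position, attitude=None, v=150, contact_N=None): straight line of the TCP; attitude=None keeps the orientation; v is the mean speed in mm/s. With contact_N (N) it stops when the force on the tool has changed by that much, and returns True; else False.
- bot.movej(angles): joint-space move.
- bot.gripper_open() and bot.gripper_close(grip_force=None): open the fingers fully, or close them until they stop; grip_force is the grip in N (None keeps the last).
- bot.dwell(seconds).
- bot.solve_ik(position, orientation): joint angles nearest the present ones, or None.
- bot.observe(): the state.
- bot.snapshot(name): name is "scene" or "side" or "wrist"; returns a dict with "pixels" (400x640x3 uint8, blue, green, red), "fx", "fy", "cx", "cy" (pixels), "k1" (the pictures are not rectified: a ray, as slopes to the right and down, at radius r is drawn at 1 + k1 r^2 times it, then the intrinsics apply), "extrinsics" (4x4, takes a point from world to camera coordinates). Camera axes: x right, y down, z forward; pixel columns grow to the right and rows downward; lengths in mm; the calibration is good to about 2 mm. A picture is of the moment at which its call begins. There is no depth.
A pose or a line that the arm cannot do raises bot.PlanningError and nothing moves.
- bot.sign_off(): hands the job in; it is judged then, once.
The state is a dict: "time_s": time; "joints": joint angles; "qd": joint speeds; "joint_efforts": joint torques, N m; "tool_pos": TCP position; "tcp_rot": TCP orientation; "force": force on the tool from outside, world axes, zero at the start; "moment": the same for the moment, N m; "opening": finger opening in mm; "grasp_force": force on a finger pad.
Only numpy, scipy, OpenCV 4.12 (cv2) and the standard library are available. Lean on these libraries where they do the work, as an engineer would, in place of code of your own. Each camera call takes 0.05 s, during which the arm holds its last target. There are 200 camera calls.

## Working session

There is one attempt and no reset: what is moved stays moved. The work goes in short steps, each a Python script; the robot and the scene stay as the last script left them, time stands still between calls to the robot, and variables do not carry over. Pictures are saved under pics/ and viewed, at most 13 in all, crops included, and the job is handed in when it is done.

```bash
mkdir -p pics; python3 - <<'E'
from bench import bot
import cv2, numpy as np
for n in ("scene","side"):
    s=bot.snapshot(n); cv2.imwrite(f"pics/{n}0.png",s["pixels"])
    print(n,{k:(np.round(v,3).tolist() if k=="extrinsics" else v) for k,v in s.items() if k!="pixels"})
print(bot.observe())
E
```

```text
scene {'fx': 424.75850953526134, 'fy': 424.75850953526134, 'cx': 320.35038218774145, 'cy': 197.09175345106848, 'k1': -0.02282176321569771, 'extrinsics': [[-0.661, -0.75, 0.015, 555.987], [-0.403, 0.338, -0.85, 200.973], [0.633, -0.568, -0.526, 685.998], [0.0, 0.0, 0.0, 1.0]]}
side {'fx': 489.11147445387235, 'fy': 489.11147445387235, 'cx': 315.71257214678104, 'cy': 203.28009786785748, 'k1': -0.08027217156612795, 'extrinsics': [[0.949, -0.316, -0.005, -473.879], [-0.198, -0.583, -0.788, 309.765], [0.246, 0.749, -0.615, 970.961], [0.0, 0.0, 0.0, 1.0]]}
{'time_s': 0.1, 'joints': array([-2.23390260e-01,  3.13393289e-01,  1.49834066e+00, -1.03692353e-05,
        1.33100840e+00, -2.23418749e-01]), 'qd': array([-0.00186106, -0.00134371, -0.00359271, -0.00012649, -0.00045583,
       -0.00053603]), 'joint_efforts': array([ 2.30574413e-03, -4.12899542e+01, -2.60142785e+01, -1.81123951e-04,
        3.02137116e-03,  1.15447833e-05]), 'tool_pos': array([5.24775224e+02, 4.13759157e-02, 2.30800393e+02]), 'tcp_rot': array([ 7.07095719e-01,  7.07117609e-01, -3.10580785e-04, -4.83746674e-04]), 'force': array([-0.66903862,  1.08589906, -0.11329233]), 'moment': array([-0.02924796,  0.03826341,  0.0051667 ]), 'grasp_force': 0.0, 'opening': 85.5223843971238}
```

View pics/scene0.png

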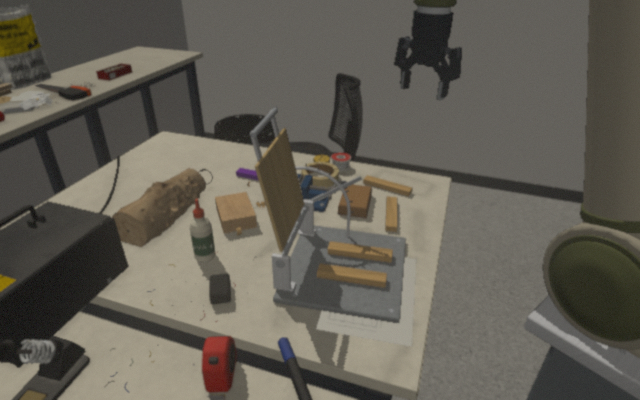

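View pics/side0.png

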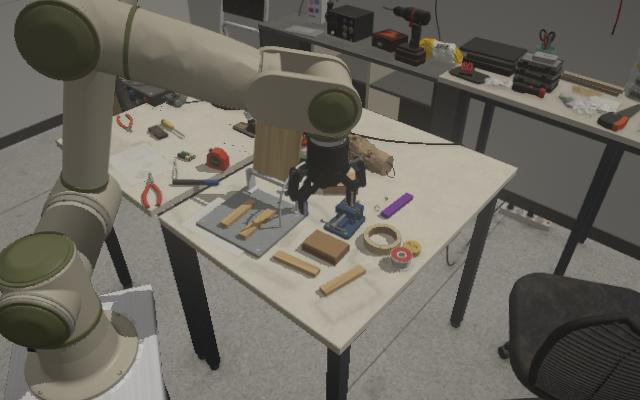

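The scene view shows the rack with its lower slats at (355,262), the lid leaning back, and the loose slats at (391,213) and (388,186). In the side view the loose slats are at (297,263) and (343,280), and the board is around (250,221).

```bash
cat > h.py <<'E'
from bench import bot
import cv2, numpy as np
from scipy.spatial.transform import Rotation as R
def und(s,px):
    px=np.atleast_2d(np.asarray(px,float)); K=np.array([[s["fx"],0,s["cx"]],[0,s["fy"],s["cy"]],[0,0,1]])
    return cv2.undistortPoints(px.reshape(-1,1,2),K,np.array([s["k1"],0,0,0])).reshape(-1,2)
def rays(s,px):
    E=np.array(s["extrinsics"]); Rm=E[:3,:3]; c=-Rm.T@E[:3,3]
    u=und(s,px); return c,np.c_[u,np.ones(len(u))]@Rm
def onz(s,px,z):
    c,d=rays(s,px); return c+d*((z-c[2])/d[:,2])[:,None]
def proj(s,P):
    E=np.array(s["extrinsics"]); K=np.array([[s["fx"],0,s["cx"]],[0,s["fy"],s["cy"]],[0,0,1]])
    return cv2.projectPoints(np.atleast_2d(np.asarray(P,float)),cv2.Rodrigues(E[:3,:3])[0],E[:3,3],K,np.array([s["k1"],0,0,0]))[0].reshape(-1,2)
def woods(s,lo=(8,70,90),hi=(24,255,255),amin=150):
    m=cv2.inRange(cv2.cvtColor(s["pixels"],cv2.COLOR_BGR2HSV),lo,hi)
    return [c for c in cv2.findContours(m,cv2.RETR_EXTERNAL,cv2.CHAIN_APPROX_NONE)[0] if cv2.contourArea(c)>amin]
def rect(P):  # centre, length, width, long-axis angle of planar points (mm)
    (cx,cy),(w,h),a=cv2.minAreaRect(P[:,:2].astype(np.float32))
    if h>w: w,h,a=h,w,a+90
    return cx,cy,w,h,(np.radians(a)+np.pi/2)%np.pi-np.pi/2
def down(a): # tool down, closing line (tool y) at world angle a
    return (R.from_euler('z',a)*R.from_matrix([[1,0,0],[0,-1,0],[0,0,-1]])*R.from_euler('z',np.pi/2)).as_quat()
E
python3 - <<'E'
from h import *
for n in("scene","side"):
    s=bot.snapshot(n); print(n)
    for c in woods(s):
        print(c.reshape(-1,2).mean(0).round(),np.round(rect(onz(s,c.reshape(-1,2),14)),2))
s=bot.snapshot("side")
print(onz(s,[[250,221],[197,224],[262,253],[297,263],[343,280]],12).round())
print(R.from_quat(down(0)).as_matrix().round(2))
E
```

```text
scene
[352. 275.] [397.95 317.85 121.6   37.01   0.63]
[360. 251.] [434.73 260.41 123.11  38.04   0.66]
[391. 214.] [480.94 113.15 136.97  24.89  -0.87]
[235. 213.] [ 6.9785e+02  3.6793e+02  1.5719e+02  7.4340e+01 -3.7000e-01]
[375. 190.] [557.61  83.38 152.18 136.87  -1.26]
[149. 208.] [856.59 481.6  309.66 109.61  -0.89]
[267. 205.] [ 7.0619e+02  2.9451e+02  3.7973e+02  3.0250e+01 -4.8000e-01]
[324. 164.] [7.3915e+02 6.7810e+01 1.1759e+02 7.8270e+01 1.1000e-01]
side
[342. 280.] [5.7208e+02 1.9030e+01 1.2367e+02 3.0200e+01 3.3000e-01]
[297. 263.] [485.12 103.93 122.12  31.37  -0.87]
[412. 248.] [773.95  63.81  54.43  41.37  -1.34]
[382. 247.] [ 7.0363e+02  8.9350e+01  9.0100e+01  5.0350e+01 -3.3000e-01]
[328. 246.] [571.98 139.1  111.11  75.98  -0.98]
[256. 224.] [430.04 278.37 130.33  32.53   0.66]
[238. 213.] [392.53 337.06 129.41  34.13   0.65]
[369. 154.] [841.83 504.44 248.01  93.4   -1.31]
[280. 148.] [580.53 621.67 371.68 158.36   1.31]
[428.  46.] [1.47543e+03 1.28183e+03 2.75560e+02 8.04400e+01 9.40000e-01]
[[415. 294.  12.]
 [280. 327.  12.]
 [417. 166.  12.]
 [488. 106.  12.]
 [572.  19.  12.]]
[[ 0. -1.  0.]
 [-1. -0. -0.]
 [ 0.  0. -1.]]
```

```bash
python3 - <<'E'
from h import *
bot.goto([430,150,380],down(np.pi))
s=bot.snapshot("wrist"); cv2.imwrite("pics/w1.png",s["pixels"])
E_=np.array(s["extrinsics"]); print("cam",(-E_[:3,:3].T@E_[:3,3]).round(),E_[2,:3].round(2),bot.observe()["time_s"],bot.observe()["joints"].round(2))
for c in woods(s): print(c.reshape(-1,2).mean(0).round(),np.round(rect(onz(s,c.reshape(-1,2),14)),2),np.round(rect(onz(s,c.reshape(-1,2),26)),2))
E
```

```text
cam [432. 229. 521.] [-0.   -0.31 -0.95] 1.225 [ 0.08  0.1   1.39 -0.    1.66  0.08]
[409. 230.] [5.7285e+02 2.3690e+01 1.2096e+02 3.0090e+01 3.3000e-01] [5.6951e+02 2.8540e+01 1.1810e+02 2.9380e+01 3.3000e-01]
[354. 175.] [487.34 107.15 121.8   25.73  -0.87] [486.02 110.03 118.92  25.12  -0.87]
[521. 178.] [727.87  96.09 147.98  96.06  -1.14] [720.86  99.22 144.48  93.79  -1.14]
[416. 158.] [574.13 133.43 100.7   63.51  -0.95] [570.76 135.68  98.32  62.01  -0.95]
[316.  57.] [429.88 267.   124.13  26.24   0.66] [429.92 266.1  121.2   25.62   0.66]
[276.  18.] [380.52 316.61  92.66  27.02   0.65] [381.72 314.54  90.47  26.38   0.65]
```

View pics/w1.png

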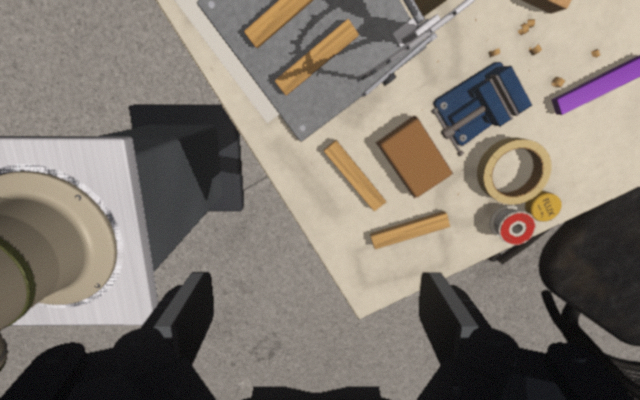

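The wrist view from above shows slat c at (354,175), slat d at (409,230), and the rack's corner and lower slats at the top, at (316,57). Next I look over the rack itself.

```bash
python3 - <<'E'
from h import *
bot.goto([400,340,400],down(np.pi))
s=bot.snapshot("wrist"); 
for c in woods(s): print(c.reshape(-1,2).mean(0).round(),np.round(rect(onz(s,c.reshape(-1,2),26)),2))
sc=bot.snapshot("scene")
a=cv2.resize(sc["pixels"][80:330,240:440],None,fx=2.0,fy=2.0,interpolation=cv2.INTER_CUBIC)
b=cv2.resize(s["pixels"],(400,250))
cv2.imwrite("pics/w2.png",s["pixels"]); cv2.imwrite("pics/s2.png",a)
np.savez("w2.npz",**s); np.savez("s2.npz",**sc)
E
```

```text
[402. 328.] [5.4697e+02 2.7840e+01 7.2800e+01 3.3190e+01 3.3000e-01]
[367. 282.] [484.67 116.83 122.54  26.67  -0.87]
[510. 286.] [718.27 104.49 150.01  94.52  -1.13]
[421. 267.] [567.74 140.11 110.11  63.09  -0.93]
[335. 193.] [429.11 267.41 121.59  27.54   0.65]
[312. 155.] [392.94 324.91 120.86  25.69   0.65]
[534. 119.] [ 6.9655e+02  3.7162e+02  1.1456e+02  7.1820e+01 -3.7000e-01]
[447. 111.] [603.98 371.41 277.94  77.83  -0.65]
[632.  53.] [813.52 459.62 132.22  27.04  -1.29]
```

View pics/w2.png

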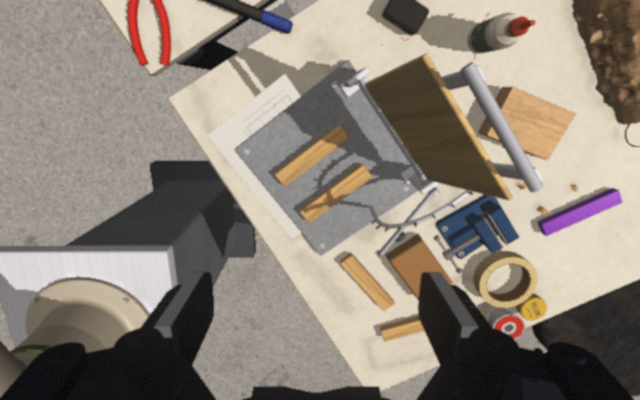

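View pics/s2.png

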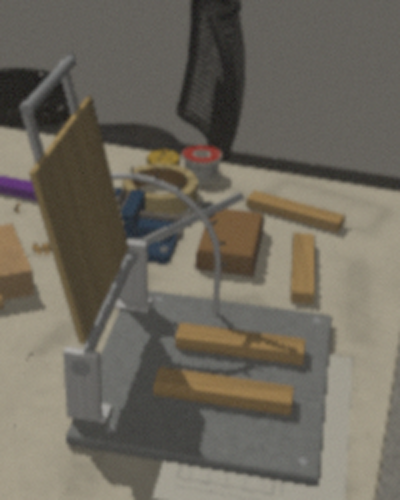

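The wrist view shows the board corners near (235,149), (321,253) and (349,62), the lower slats, and the lid bar from (470,72) to (537,185); the pointer tip is near (385,253). The scene crop shows the pointer running from the hinge post to its tip at about (242,196), which is full-image (361,178).

```bash
python3 - <<'E'
from h import *
s=dict(np.load("w2.npz")); sc=dict(np.load("s2.npz"))
hsv=cv2.cvtColor(s["pixels"],cv2.COLOR_BGR2HSV)
m=cv2.inRange(hsv,(0,0,40),(179,60,150)); cs=cv2.findContours(m,cv2.RETR_EXTERNAL,cv2.CHAIN_APPROX_NONE)[0]
c=[c for c in cs if cv2.pointPolygonTest(c,(260,170),False)>=0][0].reshape(-1,2)
P=onz(s,c,12)[:,:2]; k=onz(s,[[235,149],[321,253],[349,62]],12)[:,:2]; print("hand",k.round(1),np.linalg.norm(k[1]-k[0]),np.linalg.norm(k[2]-k[0]))
def line(p,q):
    d=(q-p)/np.linalg.norm(q-p); n=np.array([-d[1],d[0]]); t=(P-p)@d
    Q=P[(abs((P-p)@n)<8)&(t>20)&(t<np.linalg.norm(q-p)-20)].astype(np.float32)
    f=cv2.fitLine(Q,cv2.DIST_HUBER,0,0.01,0.01).ravel(); return f[2:],f[:2],len(Q)
L1=line(k[0],k[1]); L2=line(k[0],k[2])
for L in(L1,L2): print(L[0].round(1),np.arctan(L[1][1]/L[1][0]).round(3),L[2])
A=np.linalg.solve(np.c_[L1[1],-L2[1]],L2[0]-L1[0]); corner=L1[0]+A[0]*L1[1]; print("corner",corner)
def tri(p1,p2):
    (c1,d1),(c2,d2)=rays(s,p1),rays(sc,p2); d1,d2=d1[0],d2[0]
    t=np.linalg.lstsq(np.c_[d1,-d2],c2-c1,rcond=None)[0]; a,b=c1+t[0]*d1,c2+t[1]*d2; return (a+b)/2,np.linalg.norm(a-b)
print("tip",tri([385,253],[361,178]))
print("bar ends",tri([470,72],[264,133]),tri([537,185],[275,110]))
for y in (.56,.65,):pass
np.save("L.npy",np.r_[corner])
for c in cs:
  pass
# pixel brightness sanity
print(cv2.contourArea(c0) if (c0:=max(cs,key=cv2.contourArea)) is not None else 0)
E
```

```text
hand [[280.7 332.9]
 [409.3 162.7]
 [446.7 452.9]] 213.2783743736137 204.81628326056284
[338.5 254.2] -0.94 86
[339.5 377.3] 0.65 60
corner [281.03036 332.88153]
tip (array([485.7603617 , 218.7455215 , 134.47872561]), np.float64(7.381065714242511))
bar ends (array([502.08769671, 423.26731998, 278.54050716]), np.float64(15.068156127244382)) (array([570.77421349, 346.16008219, 274.21417723]), np.float64(2.818488606824212))
23210.5
```

```bash
cat >> h.py <<'E'
RC=np.array([428.,308.]); YAW=0.645
def rw(x,y): c,s=np.cos(YAW),np.sin(YAW); return RC+[c*x-s*y,s*x+c*y]
def wr(p): d=np.asarray(p)[:2]-RC; c,s=np.cos(YAW),np.sin(YAW); return np.array([c*d[0]+s*d[1],-s*d[0]+c*d[1]])
def pick(xy,a,shift,zt=2):
    q=down(a); p=np.array(xy)+shift*np.array([np.cos(a),np.sin(a)])
    bot.goto([*p,150],q); bot.move_l([*p,40],v=200)
    print("contact",bot.move_l([*p,zt],v=60,contact_N=15)); bot.gripper_close(40)
    o=bot.observe(); print("open",o["opening"],o["grasp_force"],o["tool_pos"].round(1))
    bot.move_l([*p,170],v=200)
E
python3 - <<'E'
from h import *
bot.gripper_open()
print(bot.solve_ik([*rw(18,0),28],down(np.pi+YAW)), bot.solve_ik([573,21,2],down(1.9)),bot.solve_ik([573,21,2],down(1.9+np.pi)))
bot.goto([430,150,300],down(np.pi))
pick([486.5,107],np.pi+.70,14)  # a+pi: direction reversed, so + = away from block
s=bot.snapshot("wrist"); cv2.imwrite("pics/w3.png",s["pixels"]); print(bot.observe()["time_s"],bot.observe()["opening"])
E
```

```text
[ 4.09548771e-01  6.00557779e-01  1.64964466e+00 -4.44089210e-16
  8.91390215e-01 -2.35451229e-01] [-1.67614998e-01  6.89580745e-01  1.56949513e+00 -4.44089210e-16
  8.82516780e-01  1.07397766e+00] [-1.67614998e-01  6.89580745e-01  1.56949513e+00 -4.44089210e-16
  8.82516780e-01 -2.06761500e+00]
contact False
open 22.808101105938352 39.934042096138 [476.1  98.    2.4]
7.125 22.802933235836356
```

View pics/w3.png

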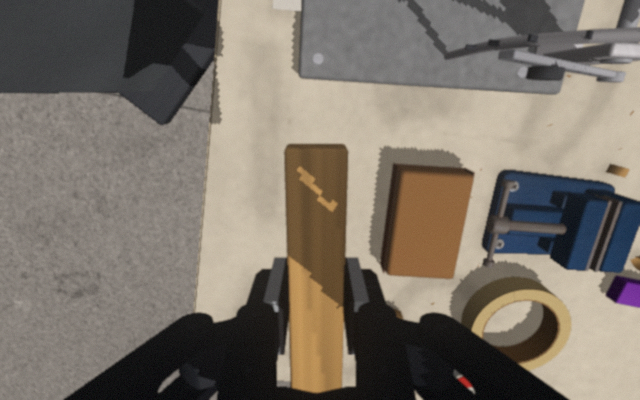

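Slat c is held squarely between the fingers (slat at (317,260)), and the sanding block at (427,220) is undisturbed. Now I place it.

```bash
cat >> h.py <<'E'
def place(x,y=0):
    a=np.pi+YAW; p=rw(x,y)
    bot.goto([*p,190],down(a)); bot.move_l([*p,45],v=180)
    print("contact",bot.move_l([*p,26],v=25,contact_N=5)); o=bot.observe(); print(o["tool_pos"].round(1),o["opening"])
    if o["tool_pos"][2]>33: return print("HIGH?")
    bot.gripper_open(); bot.move_l([*p,190],v=200)
E
python3 - <<'E'
from h import *
place(18)
bot.goto([500,90,230],down(np.pi))
s=bot.snapshot("wrist")
for c in woods(s): print(c.reshape(-1,2).mean(0).round(),np.round(rect(onz(s,c.reshape(-1,2),14)),2),[*wr(rect(onz(s,c.reshape(-1,2),40))).round(1)])
pick([573.5,21],1.9+(0),-10)
print(bot.observe()["time_s"],bot.observe()["opening"])
s=bot.snapshot("side"); cv2.imwrite("pics/s4.png",s["pixels"])
E
```

```text
contact True
[442.2 318.8  28.4] 23.19988854113219
[383. 231.] [5.7338e+02 2.3250e+01 1.2040e+02 2.9390e+01 3.2000e-01] [np.float64(-52.8), np.float64(-303.2)]
[549. 162.] [ 7.4093e+02  1.0378e+02  1.4135e+02  9.5980e+01 -4.5000e-01] [np.float64(116.2), np.float64(-337.0)]
[391. 126.] [573.31 133.47 100.69  64.61  -0.94] [np.float64(8.6), np.float64(-221.5)]
[601.  11.] [752.79 234.8   17.43  14.02   0.86] [np.float64(198.1), np.float64(-246.5)]
[198.   9.] [3.9657e+02 2.3277e+02 4.9160e+01 2.3110e+01 1.0000e-02] [np.float64(-67.0), np.float64(-49.4)]
contact False
open 22.741558358098978 39.998711943626404 [577.   11.5   2.3]
16.3167 22.77502937475256
```

View pics/s4.png

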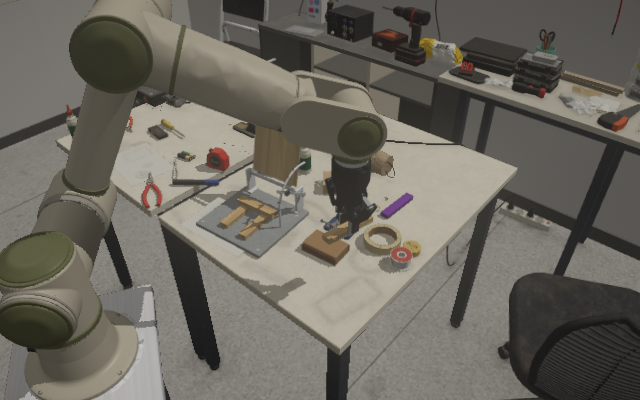

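Slat c now lies across the rack at about (262,215), and slat d is in the gripper. Next I place d and look from above.

```bash
python3 - <<'E'
from h import *
place(-56)
bot.goto([390,340,400],down(np.pi))
s=bot.snapshot("wrist"); sc=bot.snapshot("scene"); np.savez("w5.npz",**s); np.savez("s5.npz",**sc)
hsv=cv2.cvtColor(s["pixels"],cv2.COLOR_BGR2HSV)
a=cv2.resize(s["pixels"][40:270,220:560],None,fx=1.5,fy=1.5); b=cv2.resize(sc["pixels"][80:310,240:440],None,fx=1.5,fy=1.5)
cv2.imwrite("pics/w5.png",np.hstack([a,b][:1])[:, :]);
im=np.zeros((345,810,3),np.uint8); im[:,:510]=a; im[:,510:810]=b; cv2.imwrite("pics/w5.png",im[:,:800])
for n,z in (("scene",0),("wrist",0)):
    q=sc if n=="scene" else s
print(bot.observe()["time_s"])
E
```

```text
contact True
[383.1 274.3  28.3] 22.942484036978236
21.7833
```

View pics/w5.png

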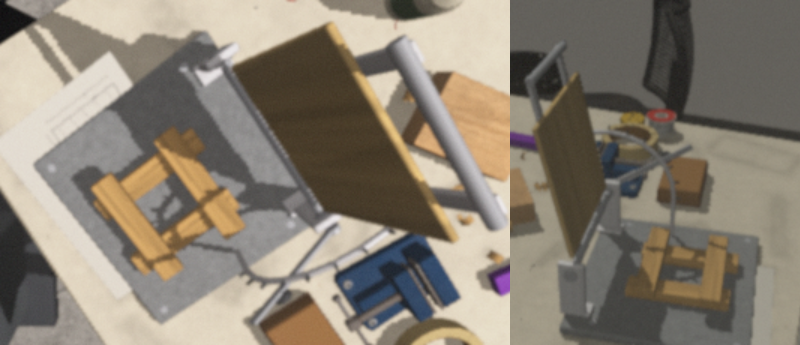

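Both upper slats lie across the lower pair with a wide gap; in the wrist half of the picture they are at (137,228) and (200,185). The pointer tip is at (257,320) in the wrist half and (692,148) in the scene half.

```bash
cat >> h.py <<'E'
def onplane(s,px,y):  # rays onto rack plane y=const -> rack x,z
    c,d=rays(s,px); n=np.array([-np.sin(YAW),np.cos(YAW),0]); p0=np.array([*rw(0,y),0])
    P=c+d*(((p0-c)@n)/(d@n))[:,None]; return np.array([[*wr(p),p[2]] for p in P])[:,[0,2]]
E
python3 - <<'E'
from h import *
w=dict(np.load("w5.npz")); sc=dict(np.load("s5.npz"))
f=lambda L:np.array(L)/1.5+[220,40]
for L in ([(93,187),(110,173),(183,263),(163,277)],[(157,147),(178,132),(243,222),(222,236)]):
    P=onz(w,f(L),40); r=rect(P); print("slat",np.round(r,2),wr(r[:2]).round(1),r[4]-YAW)
def edge(q,t0,t1,half=9,n=60): # sub-pixel centre of bright strip across line t0-t1
    g=cv2.cvtColor(q["pixels"],cv2.COLOR_BGR2GRAY).astype(np.float32); t0,t1=np.array(t0,float),np.array(t1,float)
    d=(t1-t0)/np.linalg.norm(t1-t0); nn=np.array([-d[1],d[0]]); out=[]
    for u in np.linspace(0.1,.9,n):
        k=t0+u*(t1-t0)+np.arange(-half,half+.1,.5)[:,None]*nn
        v=cv2.remap(g,k[:,:1].astype(np.float32),k[:,1:].astype(np.float32),1).ravel(); out.append(v)
    return np.array(out)
for n,q,tip,root in (("scene",sc,(361.3,178.7),(318,198)),("wrist",w,(391,253),(443,193))):
    P=onplane(q,[tip,root],-98); print(n,P.round(1),"hinge px",proj(q,[*rw(95,-98),70]).round(1),
      "t tip-root",np.arctan2(P[0,1]-P[1,1],P[1,0]-P[0,0]),"t tip-hinge",np.arctan2(P[0,1]-70,95-P[0,0]),np.hypot(P[0,1]-70,95-P[0,0]))
for t in (.55,.6,.65,.7): print(t,[proj(q,[*rw(95-125*np.cos(t),-98),70+125*np.sin(t)]).round(1)[0] for q in (sc,w)])
t=1.78; print("bar pred",[proj(q,[[*rw(95-210*np.cos(t),y),70+210*np.sin(t)] for y in(-39,39)]).round(1).tolist() for q in (sc,w)])
cv2.imwrite("pics/s6.png",cv2.resize(sc["pixels"][120:240,260:400],None,fx=5,fy=5,interpolation=cv2.INTER_CUBIC))
E
```

```text
slat [384.26 277.41 114.48  24.74  -0.92] [-53.3   1.9] -1.5655205655214526
slat [443.82 317.63 107.83  24.25  -0.93] [18.4 -1.8] -1.5738725715950772
scene [[-12.4 138.8]
 [ 69.1  85.1]] hinge px [[305.1 202.9]] t tip-root 0.5819749892516041 t tip-hinge 0.5693601989874988 127.55635326052202
wrist [[ -5.3 141. ]
 [ 92.7  78.1]] hinge px [[442.5 190.4]] t tip-root 0.5705014029602364 t tip-hinge 0.6158388680122013 122.82925085943158
0.55 [array([360.7, 180.3]), array([385.9, 253.8])]
0.6 [array([359.1, 177.6]), array([389. , 254.1])]
0.65 [array([357.3, 175. ]), array([392.3, 254.4])]
0.7 [array([355.3, 172.4]), array([395.8, 254.4])]
bar pred [[[270.3, 112.5], [254.4, 130.7]], [[544.2, 170.6], [494.7, 83.1]]]
```

View pics/s6.png

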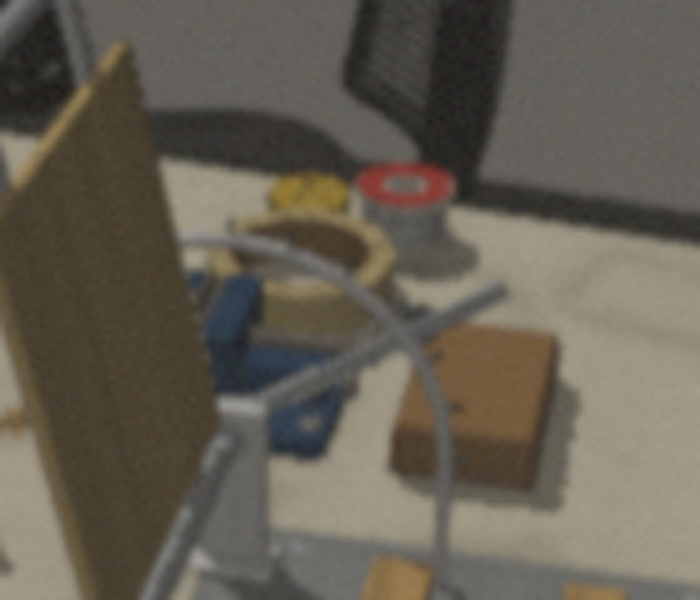

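```bash
cat >> h.py <<'E'
def bar(t,dx=0,dz=0): return [*rw(95-210*np.cos(t)+dx,0),70+210*np.sin(t)-19+dz]
E
python3 - <<'E'
from h import *
q=down(np.pi+YAW)
print([bot.solve_ik(bar(t),q) is not None for t in (1.78,1.2,.6)])
b=bar(1.78,-2)
bot.goto([b[0],b[1],380],q); print("contact",bot.move_l(b,v=120,contact_N=12))
o=bot.observe(); print(o["tool_pos"].round(1),o["force"].round(1))
bot.gripper_close(30); o=bot.observe(); print(o["opening"],o["grasp_force"],o["force"].round(1),o["time_s"])
for t in (1.74,1.7,1.64):
    bot.move_l(bar(t),v=60); o=bot.observe(); F=R.from_euler('z',-YAW).apply(o["force"]); print(t,o["opening"].__round__(1),F.round(1),round(o["time_s"],1))
    if np.abs(F).max()>25: break
sc=bot.snapshot("scene"); cv2.imwrite("pics/s7.png",cv2.resize(sc["pixels"][40:340,180:480],None,fx=1.5,fy=1.5))
E
```

```text
[True, True, True]
contact False
[537.3 390.2 257.5] [ 0.4  0.1 -0.6]
8.547134202572789 29.189501702785492 [-1.8 -2.2 -0.3] 24.3417
1.74 8.7 [ 0.2  0.3 -3. ] 24.6
1.7 8.9 [ 0.5  1.  -2.3] 24.9
1.64 8.5 [1.1 2.3 0.3] 25.2
```

View pics/s7.png

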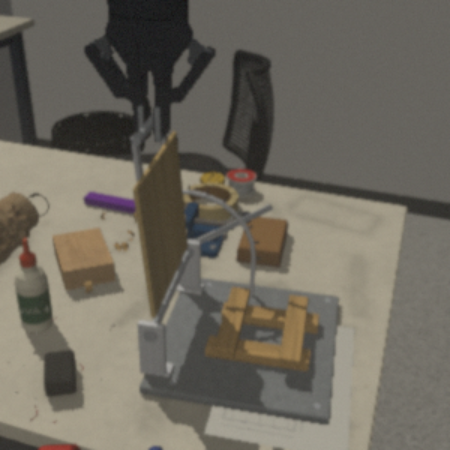

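The lid has come off its stop and is held by its bar at about (148,125). The pointer and stack are undisturbed.

```bash
python3 - <<'E'
from h import *
dx=dz=0
for t in np.arange(1.55,0.629,-.1):
    bot.move_l(bar(t),v=80); o=bot.observe(); F=R.from_euler('z',-YAW).apply(o["force"]); print(round(t,2),o["opening"].__round__(1),F.round(1),round(o["time_s"],1))
    if np.abs(F).max()>25: break
bot.dwell(.3)
print(o["tool_pos"],bar(t)); sc=bot.snapshot("scene"); np.savez("s8.npz",**sc); cv2.imwrite("pics/s8.png",cv2.resize(sc["pixels"][110:250,250:410],None,fx=4,fy=4,interpolation=cv2.INTER_CUBIC))
E
```

```text
1.55 8.6 [0.9 2.8 2.6] 25.7
1.45 8.9 [0.7 5.4 4.8] 26.1
1.35 8.8 [-0.6  6.1  5.1] 26.5
1.25 8.5 [-0.4  7.3  3.7] 26.9
1.15 8.7 [-1.   6.7  3.5] 27.3
1.05 8.3 [-1.   9.   0.4] 27.7
0.95 8.9 [ 0.5  9.3 -0.1] 28.1
0.85 8.7 [-1.2 10.1  1.3] 28.5
0.75 8.9 [-1.4  9.9  2. ] 28.9
0.65 8.9 [-2.8 10.4  2.5] 29.4
[369.34075495 264.93090344 177.29126161] [np.float64(370.3228985031822), np.float64(264.6069409698899), np.float64(178.08914520456818)]
```

View pics/s8.png

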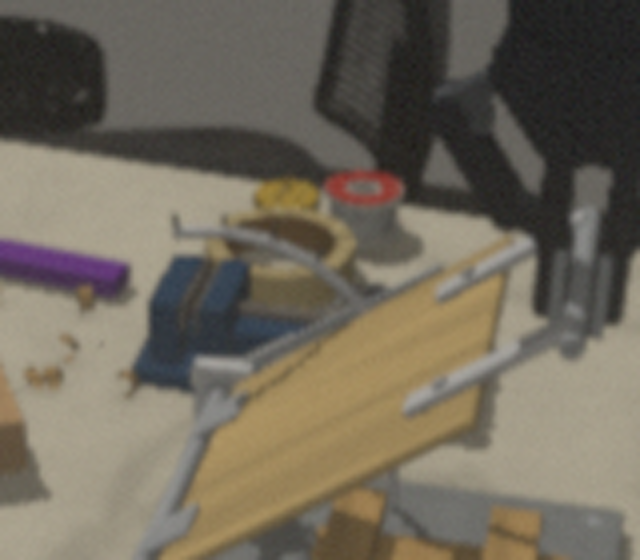

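The lid lies nearly in line with the pointer: the strip runs (245,360)→(440,270) in the crop and the lid's far edge ends at (515,235). I compare the two numerically with the same plane casting.

```bash
python3 - <<'E'
from h import *
sc=dict(np.load("s8.npz")); s5=dict(np.load("s5.npz"))
def ang(q,px,y):
    P=onplane(q,px,y); f=cv2.fitLine(P.astype(np.float32),cv2.DIST_HUBER,0,.01,.01).ravel(); v=f[:2]
    n=np.array([-v[1],v[0]]); n*=np.sign(n[1]); return round(float(np.arctan(-v[1]/v[0])),4),"dist of hinge below line",round(float((f[2:]-[95,70])@n),1)
print("pointer s5",ang(s5,np.array([(500,289),(280,392)])/5+[260,120],-98))
print("pointer s8",ang(sc,np.array([(440,270),(245,360)])/4+[250,110],-98))
# strip rows: subpixel dark/bright profile in saturation, where the strip is grey between coloured/bright grounds
c=max((c for c in woods(sc,(10,80,60),(28,255,255)) if cv2.pointPolygonTest(c,(335,212),False)>=0),key=cv2.contourArea).reshape(-1,2)
def side(lo,hi,f): return np.array([(x,f(c[c[:,0]==x,1])) for x in range(lo,hi) if (c[:,0]==x).any()])
U=side(325,358,np.min); L=side(312,366,np.max)
print(U[::6].tolist(),L[::9].tolist())
print("far edge y-75",ang(sc,U+[0,-.5],-75)); print("near edge y+75",ang(sc,L+[0,.5],75))
for t in (.55,.6,.65,.7):
    n=np.array([np.sin(t),np.cos(t)])  # normal (x,z) up
    e=lambda r,y,h:[*rw(95-r*np.cos(t)+h*n[0],y),70+r*np.sin(t)+h*n[1]]
    print(t,proj(sc,[e(170,-75,3),e(170,75,3),e(170,75,-3),e(12,75,-3)]).round(1).tolist())
E
```

```text
pointer s5 (0.5995, 'dist of hinge below line', -1.1)
pointer s8 (0.5937, 'dist of hinge below line', 0.2)
[[325, 197], [331, 194], [337, 191], [343, 187], [349, 184], [355, 181]] [[312, 243], [321, 277], [330, 278], [339, 280], [348, 281], [357, 283]]
far edge y-75 (0.6684, 'dist of hinge below line', -0.6)
near edge y+75 (-0.0047, 'dist of hinge below line', -28.3)
0.55 [[380.8, 176.0], [372.3, 223.9], [374.1, 227.0], [287.6, 257.3]]
0.6 [[378.4, 172.2], [369.5, 219.5], [371.5, 222.6], [287.5, 257.0]]
0.65 [[375.8, 168.5], [366.3, 215.3], [368.6, 218.3], [287.3, 256.7]]
0.7 [[373.1, 164.8], [362.9, 211.1], [365.4, 214.0], [287.2, 256.4]]
```

```bash
python3 - <<'E'
from h import *
bot.move_l(bar(.602),v=40); bot.dwell(.5); o=bot.observe(); print(o["tool_pos"],bar(.602),o["opening"],o["force"].round(1),np.arcsin((o["tool_pos"][2]+19-70)/210),o["time_s"])
sc=bot.snapshot("scene"); cv2.imwrite("pics/s9.png",cv2.resize(sc["pixels"][130:250,270:410],None,fx=5,fy=5,interpolation=cv2.INTER_CUBIC))
c=max((c for c in woods(sc,(10,80,60),(28,255,255)) if cv2.pointPolygonTest(c,(335,212),False)>=0),key=cv2.contourArea).reshape(-1,2)
U=np.array([(x,c[c[:,0]==x,1].min()-.5) for x in range(325,358)])
P=onplane(sc,U,-75); f=np.polyfit(P[:,0],P[:,1],1); print("lid slope angle",np.arctan(-f[0]))
E
```

```text
[364.72609757 261.40315485 169.27822659] [np.float64(365.60390663474715), np.float64(261.0566326604317), np.float64(169.9213229903658)] 8.665852833025152 [-8.1  5.8  1.6] 0.5982891840659877 30.6083
lid slope angle 0.6270037258615
```

View pics/s9.png

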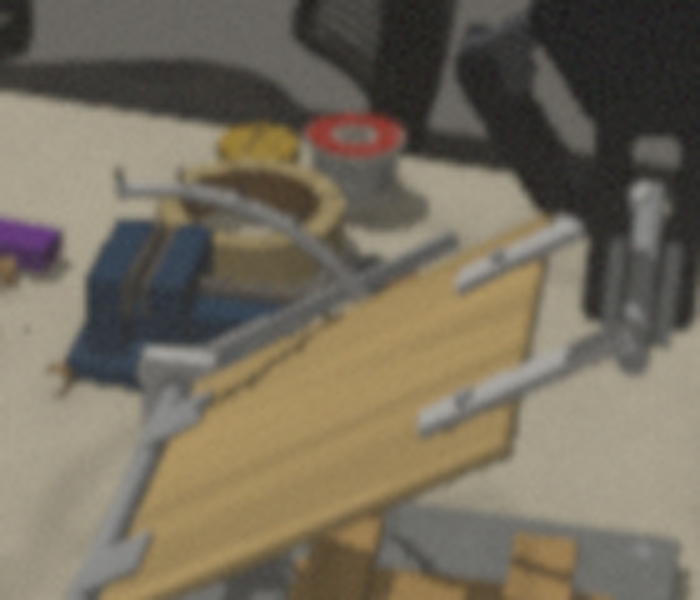

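The strip, (215,358)→(455,240), and the lid's edge, (200,390)→(550,215), are parallel and in line. The pointer tip is where it was before, and the bar is still held.

```bash
python3 -c "
from bench import bot
print(bot.sign_off())"
```

```text
the job is handed in; nothing more can be done
None
```

The job is handed in: both loose slats lie square across the lower pair with a gap of about 47 mm, and the gripper holds the lid by its bar at about 0.60–0.63 rad, in line with the pointer, which I measured at about 0.60 rad.

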